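# Stand the tray post and hold the corner square

### The job

A small serving tray is half built on the plywood board: first drop the loose round wooden post end-down into the hole near the left end of the brown front rail, all the way to the bottom, and let it go. Then pick up the aluminium corner square by its wooden grip, lay it flat on the board inside the frame and press it into the corner so that one leg lies against the front rail and the other swings the loose side rail out until it is square, both faces touching and the square's outer corner right home. Finish while still gripping the square and pressing it against both rails; do not let go, and leave the crockery and other things around alone.

Things in the scene. Friction and masses are not known exactly. Their poses are not given: they have to be found in the camera images.
- frame: Fixed plywood assembly board 170 (x) x 250 (y) x 12 mm high on the counter. Origin at the centre of its underside; its x axis points TOWARDS the robot, across the board, y along the front rail to the robot's right, z up (world yaw near 180 degrees, varying a little). Mind the pantry: a cabinet post begins at world x = 565 mm (y -64 to +12), shelves at x = 608 mm, 318 mm up.
- front_rail: Fixed medium-brown wooden rail on the board, 30 (x) x 240 (y) x 40 mm high, top 52 mm above the counter. It runs along the edge nearest the robot; its inner face (away from the robot) is at x = +55 mm in the frame's axes. Same origin and axes as frame (the centre of the board's underside). One hole in its top, near its left end.
- socket (a point): Centre of the BOTTOM of the hole in the front rail, 27 mm above the counter, at (+70, -100) mm in the frame's axes. The hole is 15 mm across with a 2 mm chamfer, 25 mm deep; its mouth is 52 mm above the counter, straight above this point.
- corner (a point): Inside corner where the inner faces of front rail and side rail meet, at (+55, +90) mm in the frame's axes, 22 mm above the counter; its axes are those of the frame. The outer heel of the square belongs here, with at least 100 mm of rail along each leg.
- side_rail (a joint): Loose joint of the pale side rail (30 mm thick, 124 long, top 51.5 mm above the counter) that runs from the corner away from the robot; it turns about the vertical through corner. 0 = square to the front rail; positive rad = free end leans inwards (to the left), 0.02 to 0.14 at the start. 0.25 N m of dry friction (2 N at the free end); stays where left. Stops: -0.02, +0.2.
- side_rail_end (a point): Free end of the side rail's inner face, 125 mm from the corner.
- square: Loose aluminium square, about 0.3 kg: an L of two legs 100 mm long, 24 wide, 26 high; a diagonal brace bears an upright wooden grip. Origin under the grip's middle. Its x and y axes point to its outer faces, at x = +50 and y = +50 mm. Pressed home, its axes are parallel to the frame's: +x face on the front rail, +y face on the side rail. Starts flat, within 35 degrees of yaw 180.
- square_grip (a point): Middle of the upright wooden grip on the square, 52 mm above the square's underside; axes as square. The grip is 20 mm thick along the square's (1,1) diagonal (towards the heel) and 50 mm long across it; it stands from 15 to 78 mm above the underside. Grasp across the 20 mm.
- square_heel (a point): Outer heel (corner) of the square, at (+50, +50) mm from its origin, 13 mm above its underside.
- stand: Fixed dark wooden block 70 x 50 x 40 mm high with one 15 mm hole, 30 mm deep, in which the post stands at the start. Origin at the centre of its underside.
- post: Loose round pale wooden post, 12 mm in diameter, 100 mm long, about 20 g, two dark rings near the middle, upright in the stand, its foot 10 mm above the counter. Origin at the centre of its foot, z along it.
- post_centre (a point): Centre of the post, half-way up (50 mm above its foot); z along the post, upwards.
- post_foot (a point): Centre of the post's lower end face; it must come to socket.
- tumbler_a: Teal glass tumbler 68 mm wide, 84 mm high, at the left; a bystander, leave it alone. Origin under it.
- tumbler_b: Second teal glass tumbler, the same size, at the left; a bystander, leave it alone. Origin under it.
- pepper_mill: Wooden pepper mill 58 mm wide, 170 mm high, at the left; a bystander, leave it alone. Origin under it.
- cup: Espresso cup with a green band, 51 mm high, at the far right; a bystander, leave it alone. Origin under it.
- duster: Wooden-backed board duster 104 x 29 x 26 mm, at the far right; a bystander, leave it alone. Origin under it.
- teapot: Silver teapot 139 mm high, under the shelf at the back; a bystander, leave it alone. Origin under it.
- pot: Small silver pot with a handle, 81 mm high, under the shelf at the back; a bystander, leave it alone. Origin under it.

How it is judged:
On the way:
1. the post stands at the bottom of the front rail's hole and is let go (distance between post_foot and socket below 0.007 m and angle between post_centre's own z axis and vertical below 0.2 rad and contact force between the fingers and post below 0.1 N), for 0.2 s.
At the end, for the whole second after the job is handed in: Post released in the hole: foot within 7 mm of its bottom, 0.2 rad of upright. Fingers grip the square (3 N), flat on the board (0.06 rad), aligned with the frame within 0.04 rad, heel within 4 mm of the corner, over 1 N on each rail; side rail within 0.03 rad of square (all of step 1 and value of joint side_rail between -0.03 and 0.03 rad and horizontal distance between square_heel and corner below 0.004 m and angle between the x axis of square_grip and the x axis of frame, either way round below 0.04 rad and angle between square_grip's own z axis and vertical below 0.06 rad and z of square_heel in the frame of frame below 0.03 m and contact force between square and front_rail above 1 N and contact force between square and side_rail above 1 N and contact force between the fingers and square above 3 N); the arm keeps its last pose, push and grip.
It fails at once if something standing around is moved by more than 30 mm (distance of any of tumbler_a, tumbler_b, pepper_mill, cup, duster, teapot, pot from where it was at the start of the episode above 0.03 m).
It also fails if it takes over 61 s, if anything falls off the work surface, if the arm or the gripper's body presses on something with over 40 N, if the wrist force passes 120 N, or if a joint passes its speed limit or range.

### The arm

A 6-joint arm with a two-finger parallel gripper is mounted at the origin on a cart in front of the work surface, level with it; the furniture and walls round the work are solid. World frame = base frame: x ahead of the robot, y to its left, z up, the work surface at z = 0. Lengths are in m, angles in rad, forces in N, time in s.
With the tool pointing down it reaches from about 0.2 to 0.875 m from the base axis. Payload 3.4 kg.
Tool frame: the origin (TCP) lies between the finger pads; the fingertips stand 25 mm ahead of it and the grasp point (between the pads) lies 6 mm ahead of it (r.nose_length is the z of the fingertips in the tool frame, in m); z points along the fingers, x is the direction in which the jaws open and shut, and the axes are right-handed (so a half turn about z gives the same grasp; the last joint's range is limited). The gripper opens to 94 mm and grips with 3 to 60 N. Pads are 16 mm wide; open, the fingers measure 119 mm over their backs; the gripper's body (75 mm by 177 mm) begins 78 mm behind the grasp point.
Start: joints at [-1.46, 0.276, 1.505, -0, 1.361, -0.121], TCP at [0.132, -0.56, 0.23] pointing down, gripper open.
Joint ranges: [-2.89, 2.89], [-0.75, 2.08], [0.22, 2.7], [-1.18, 4.32], [0.11, 2.71], [-2.7, 2.7]. Speed limits (rad/s): [2.57, 2.57, 3.14, 3.14, 3.14, 3.14].

### API

Orientations are given as a unit quaternion [w, x, y, z].
In Python, from plant import r, gripper_to, inverse_kinematics, vision, models, telemetry gives the robot as it stands. Calls block until the motion is done:
- r.move_to(position, orientation): joint-space move of the TCP to a pose.
- r.move_l(position, rot=None, vel=0.15, guard=None): straight line of the TCP; rot=None keeps the orientation; vel is the mean speed in m/s. With guard (N) it stops when the force on the tool has changed by that much, and returns True; else False.
- r.movej(angles): joint-space move.
- gripper_to(opening, f_grip=None): finger opening in m; f_grip is the grip in N (None keeps the last); returns when the fingers have stopped.
- r.hold(seconds).
- inverse_kinematics(position, orientation): joint angles nearest the present ones, or None.
- vision.snapshot(name): name is "scene" or "side" or "wrist"; returns the picture (480x640x3 uint8, red, green, blue); there is no depth.
- vision.get_calibration(name): a dict with "fx", "fy", "cx", "cy" (pixels), "position" and "orientation" of the camera in the world. Camera axes: x right, y down, z forward; pixel columns grow to the right and rows downward; lengths in m; the calibration is good to about 2 mm. A picture is of the moment at which its call begins: read the wrist's pose just before it. get_calibration takes no time and is no camera call; for the wrist camera it gives the pose at the moment of the call.
A pose or a line that the arm cannot do raises r.PlanningError and nothing moves.
- r.sign_off(): hands the job in, once; it reports no verdict.
Trained networks look in the newest picture that a camera, given by its name, has taken for a name from the list of things; names that differ only in an ending like _2 or _b are one class to them, and where a whole thing is asked for, a point or a joint stands for the part that bears it (a point fixed in the world has none). Each returns a list of dicts, best first, with "score" (0 to 1); they miss things now and then, are a little off and sometimes report something else, mostly with a low value. They report only what shows in the picture. A call takes as long as a camera call.
- models.boxes_of(thing, camera): "at" ([x, y, z] in m, in world coordinates, good to about 4 mm: the middle of the surface that is visible of it).
- models.regions_of(thing, camera): "pixels" (480x640 bool, what is visible of it).
- models.mark_of(thing, camera): "at" ([x, y, z] in m, in world coordinates, good to about 4 mm: a listed point, or the origin of a listed thing).
Readings, each from a call of its own:
- telemetry.current_t(): time.
- telemetry.current_joints(): joint angles.
- telemetry.current_dq(): joint speeds.
- telemetry.current_joint_efforts(): joint torques, N m.
- telemetry.current_ee_pos(): TCP position.
- telemetry.current_tool_rot(): TCP orientation.
- telemetry.current_wrist_force(): force on the tool from outside, world axes, zero at the start.
- telemetry.current_torque(): the same for the moment, N m.
- telemetry.current_opening(): finger opening in m.
Only numpy, scipy, OpenCV 4.12 (cv2) and the standard library are available. Lean on these libraries where they do the work, as an engineer would, in place of code of your own. Each camera call takes 0.05 s, during which the arm holds its last target.

## Working session

There is one attempt and no reset: what is moved stays moved. The work goes in short steps, each a Python script; the robot and the scene stay as the last script left them, time stands still between calls to the robot, and variables do not carry over. Pictures are saved under pics/ and viewed, and the job is handed in when it is done.

```bash
mkdir -p pics; ls; cat > h.py <<'E'
import numpy as np, cv2
from scipy.spatial.transform import Rotation as R
from plant import r, gripper_to, inverse_kinematics, vision, models, telemetry
def save(n,img): cv2.imwrite(f'pics/{n}.png',img[:,:,::-1])
def q(xdir_deg):
    # tool down, x axis at heading deg in world
    a=np.radians(xdir_deg); x=np.array([np.cos(a),np.sin(a),0]); z=np.array([0,0,-1.]); y=np.cross(z,x)
    o=R.from_matrix(np.c_[x,y,z]).as_quat(); return [o[3],o[0],o[1],o[2]]
def head():
    o=telemetry.current_tool_rot(); x=R.from_quat([o[1],o[2],o[3],o[0]]).as_matrix(); return x
def pix(cam,p):
    c=vision.get_calibration(cam); o=c['orientation']; M=R.from_quat([o[1],o[2],o[3],o[0]]).as_matrix()
    v=M.T@(np.array(p)-c['position']); return c['fx']*v[0]/v[2]+c['cx'],c['fy']*v[1]/v[2]+c['cy']
def ray(cam,u,v,z,c=None):
    c=c or vision.get_calibration(cam); o=c['orientation']; M=R.from_quat([o[1],o[2],o[3],o[0]]).as_matrix()
    d=M@np.array([(u-c['cx'])/c['fx'],(v-c['cy'])/c['fy'],1]); p=np.array(c['position']); return p+d*(z-p[2])/d[2]
E
python3 - <<'E'
from h import *
print(r.nose_length,telemetry.current_t())
np.set_printoptions(precision=4,suppress=True)
for n in ['scene','side']:
    save(n+'0',vision.snapshot(n)); c=vision.get_calibration(n); print(n,c)
    for t in ['frame','front_rail','socket','corner','side_rail_end','square','square_grip','square_heel','stand','post','post_centre','post_foot','tumbler_a','tumbler_b','pepper_mill','cup','duster']:
        print(t,[(round(d['score'],2),np.round(d['at'],4)) for d in models.mark_of(t,n)[:2]])
save('wrist0',vision.snapshot('wrist'));print(telemetry.current_t())
E
```

```text
pics
0.025 0.0
scene {'fx': 547.60618669919, 'fy': 547.60618669919, 'cx': 317.6737958134341, 'cy': 239.5392325563788, 'position': array([-0.2299,  0.8168,  1.1813]), 'orientation': array([ 0.1538, -0.3563,  0.8477, -0.3617])}
frame [(0.57, array([ 0.5059,  0.2188, -0.0017]))]
front_rail [(0.57, array([0.5059, 0.2191, 0.0005]))]
socket [(0.7, array([0.4384, 0.3178, 0.0309]))]
corner [(0.85, array([0.4516, 0.1242, 0.0195]))]
side_rail_end [(0.58, array([ 0.4927, -0.3575,  0.0132])), (0.55, array([0.5755, 0.1438, 0.0387]))]
square [(0.67, array([ 0.4783, -0.1845, -0.0012])), (0.58, array([ 0.449 , -0.5315, -0.0006]))]
square_grip [(0.86, array([ 0.4818, -0.1829,  0.0466])), (0.41, array([ 0.4933, -0.3557,  0.0042]))]
square_heel [(0.91, array([ 0.4184, -0.2136,  0.0159]))]
stand [(0.77, array([ 0.4961, -0.3566,  0.0035]))]
post [(0.69, array([ 0.7622,  0.158 , -0.0026])), (0.42, array([ 0.4939, -0.3543,  0.0063]))]
post_centre [(0.46, array([ 0.4954, -0.3574,  0.0589])), (0.28, array([ 0.4787, -0.18  ,  0.0513]))]
post_foot [(0.55, array([ 0.49  , -0.3626,  0.0121]))]
tumbler_a [(0.84, 
[... 1056 characters left out ...]
))]
stand [(0.74, array([ 0.489 , -0.3592, -0.0016])), (0.72, array([0.5509, 0.5512, 0.0007]))]
post [(0.44, array([ 0.4981, -0.3594,  0.0082]))]
post_centre [(0.51, array([ 0.4962, -0.354 ,  0.0607]))]
post_foot [(0.57, array([ 0.493 , -0.3559,  0.0113]))]
tumbler_a [(0.88, array([0.5322, 0.4581, 0.0016])), (0.69, array([ 0.5479,  0.5496, -0.0012]))]
tumbler_b [(0.88, array([0.5322, 0.4581, 0.0016])), (0.69, array([ 0.5479,  0.5496, -0.0012]))]
pepper_mill [(0.84, array([ 0.451 ,  0.5202, -0.0013])), (0.51, array([ 0.7334, -0.121 , -0.0001]))]
cup [(0.73, array([ 0.5334, -0.5392,  0.0004]))]
duster [(0.72, array([ 0.4486, -0.532 ,  0.0023])), (0.46, array([ 0.4181, -0.2196,  0.0131]))]
1.85
```

View pics/scene0.png

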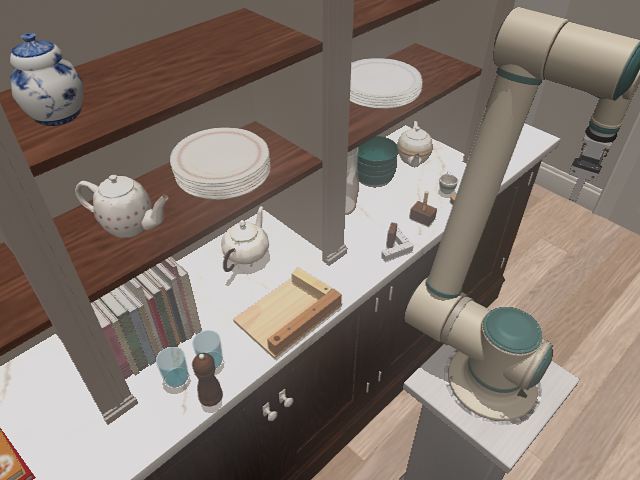

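View pics/side0.png

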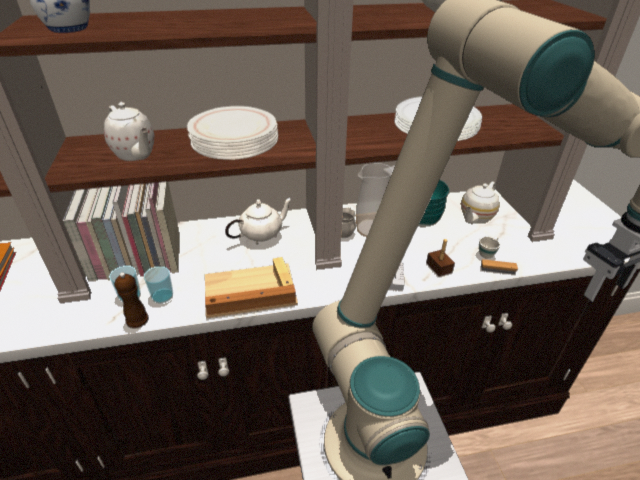

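View pics/wrist0.png

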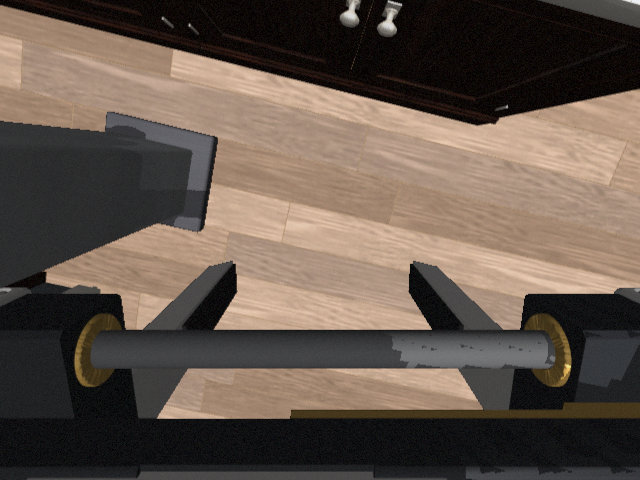

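The scene matches the network's report: stand with post at about scene (425,207), square at (398,243), frame at (290,312). Next I'll look closer with the wrist camera.

```bash
python3 - <<'E'
from h import *
np.set_printoptions(precision=4,suppress=True)
M=head(); print(M)
c=vision.get_calibration('wrist'); o=c['orientation']; C=R.from_quat([o[1],o[2],o[3],o[0]]).as_matrix()
print('cam in tool',M.T@(c['position']-telemetry.current_ee_pos()),M.T@C,c['fx'])
for h in (90,-90,0,180,45,-135):
    print(h,[inverse_kinematics(p,q(h)) for p in ([.494,-.357,.24],[.482,-.184,.24],[.436,.318,.24],[.5,.176,.24],[.4,-.02,.24])])
h=-90
r.move_to([.40,-.32,.27],q(90)); 
t=telemetry.current_t(); print(t)
save('wrist1',vision.snapshot('wrist'))
for n in ['post_centre','post_foot','stand','square_grip','square_heel','square']:
    print(n,[(round(d['score'],2),np.round(d['at'],4)) for d in models.mark_of(n,'wrist')[:2]])
for p in ([.494,-.357,.11],[.494,-.357,.04],[.482,-.184,.078],[.419,-.215,.026]): print(pix('wrist',p))
E
```

```text
[[ 0.2297 -0.9733  0.    ]
 [-0.9733 -0.2297 -0.0001]
 [ 0.0001 -0.     -1.    ]]
cam in tool [ 0.0012 -0.0658 -0.1535] [[ 1.      0.0001 -0.0001]
 [-0.0001  0.9739  0.2272]
 [ 0.0002 -0.2272  0.9739]] 347.56442488062083
90 [array([-0.7399,  0.3232,  1.4121, -0.    ,  1.4063, -2.3107]), array([-0.4996,  0.1812,  1.6096, -0.    ,  1.3508, -2.0704]), array([ 0.5012,  0.2172,  1.5623, -0.    ,  1.362 , -1.0696]), array([ 0.2072,  0.2027,  1.5816, -0.    ,  1.3572, -1.3636]), array([-0.2241,  0.0012,  1.8157, -0.    ,  1.3247, -1.7949])]
-90 [array([-0.7399,  0.3232,  1.4121, -0.    ,  1.4063,  0.8309]), array([-0.4996,  0.1812,  1.6096, -0.    ,  1.3508,  1.0712]), array([ 0.5012,  0.2172,  1.5623, -0.    ,  1.362 ,  2.072 ]), array([ 0.2072,  0.2027,  1.5816, -0.    ,  1.3572,  1.7779]), array([-0.2241,  0.0012,  1.8157, -0.    ,  1.3247,  1.3467])]
0 [array([-0.7399,  0.3232,  1.4121, -0.    ,  1.4063, -0.7399]), array([-0.4996,  0.1812,  1.6096, -0.    ,  1.3508, -0.4996]), array([ 0.5012,  0.2172,  1.5623, -0.    ,  1.362 ,  0.5012]), array([ 0.2072,  0.2027,  1.5816, -0.    ,  1.35
[... 799 characters left out ...]
3]), array([-0.2241,  0.0012,  1.8157, -0.    ,  1.3247,  2.1321])]
3.8
post_centre [(0.63, array([ 0.4954, -0.3597,  0.0604]))]
post_foot [(0.73, array([ 0.4235, -0.2165,  0.0158])), (0.62, array([ 0.4939, -0.3578,  0.0084]))]
stand [(0.92, array([ 0.4898, -0.3587,  0.0008]))]
square_grip [(0.74, array([ 0.4826, -0.1853,  0.0526]))]
square_heel [(0.82, array([ 0.4212, -0.2179,  0.0204]))]
square [(0.64, array([ 0.4827, -0.1829,  0.0001]))]
(np.float64(286.0339393363645), np.float64(320.22482812535725))
(np.float64(292.07853957053504), np.float64(292.56949199814534))
(np.float64(451.4164787520227), np.float64(295.78289486711964))
(np.float64(413.3139761590716), np.float64(227.7600302055468))
```

View pics/wrist1.png

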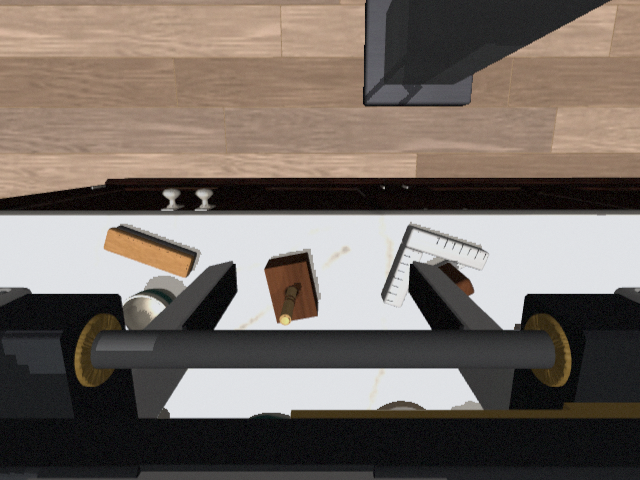

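Post's top end appears at (286,320), exactly as predicted from (0.494,-0.357). I'll grasp it.

```bash
python3 - <<'E'
from h import *
np.set_printoptions(precision=4,suppress=True)
Q=q(90)
gripper_to(0.05,10)
r.move_l([.4945,-.3575,.20],Q,vel=.25)
r.move_l([.4945,-.3575,.091],Q,vel=.15,guard=8)
print(telemetry.current_ee_pos())
gripper_to(0.0,12); print(telemetry.current_opening(),telemetry.current_wrist_force())
save('wrist2',vision.snapshot('wrist'))
r.move_l([.4945,-.3575,.26],Q,vel=.2)
print(telemetry.current_opening(),telemetry.current_wrist_force(),telemetry.current_t())
# to view of the frame
r.move_l([.40,-.05,.27],Q,vel=.35)
r.move_l([.36,.27,.27],Q,vel=.35)
save('wrist3',vision.snapshot('wrist'))
for n in ['socket','corner','side_rail_end','post_centre','post_foot','frame']:
    print(n,[(round(d['score'],2),np.round(d['at'],4)) for d in models.mark_of(n,'wrist')[:2]])
F=np.array([.5056,.217,0])
def w(x,y,z): return F+np.array([-x,-y,z])
for p in (w(.07,-.1,.052),w(.055,.09,.022),w(.085,.12,.052),w(.055,-.12,.052),w(.085,-.12,.052)): print(p,pix('wrist',p))
np.save('w3.npy',np.array([telemetry.current_ee_pos()])); print(telemetry.current_ee_pos(),telemetry.current_t())
E
```

```text
[ 0.4949 -0.3581  0.0924]
0.011904585707309595 [-0.5617  0.2263  0.6589]
0.011965818660849106 [ 0.0079  0.3174 -0.7511] 8.2083
socket [(0.87, array([0.4365, 0.3161, 0.0288]))]
corner [(0.95, array([0.4503, 0.1246, 0.0207]))]
side_rail_end []
post_centre []
post_foot [(0.58, array([0.3576, 0.2697, 0.1889]))]
frame [(0.35, array([ 0.4533,  0.5234, -0.0018]))]
[0.4356 0.317  0.052 ] (np.float64(365.5499462652527), np.float64(280.93363047002265))
[0.4506 0.127  0.022 ] (np.float64(207.40553933759247), np.float64(283.99957907375494))
[0.4206 0.097  0.052 ] (np.float64(170.0479232021693), np.float64(268.61699049848244))
[0.4506 0.337  0.052 ] (np.float64(382.69997950760234), np.float64(293.29603999528285))
[0.4206 0.337  0.052 ] (np.float64(383.71431867148414), np.float64(268.3029402275058))
[0.3603 0.2693 0.2702] 10.7
```

View pics/wrist3.png

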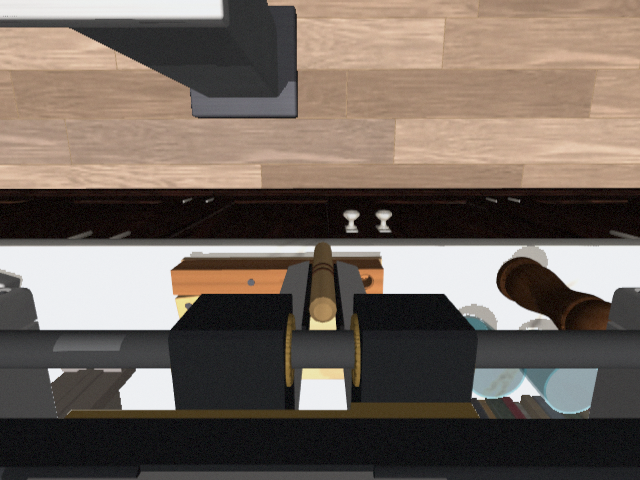

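View pics/wrist2.png

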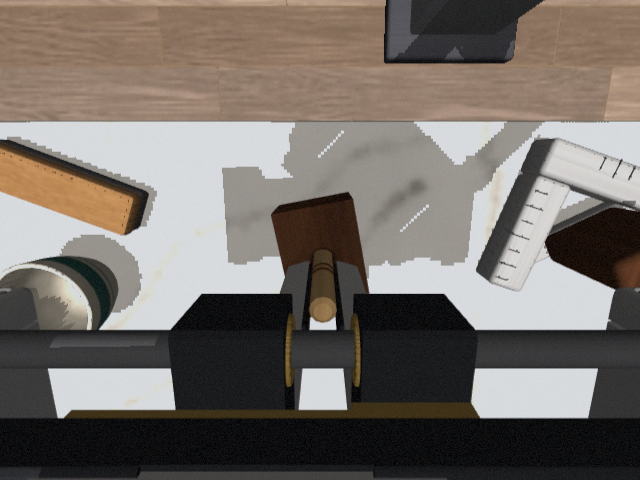

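```bash
python3 - <<'E'
from h import *
np.set_printoptions(precision=4,suppress=True)
im=cv2.imread('pics/wrist3.png')[225:345,160:400]; cv2.imwrite('pics/z3.png',cv2.resize(im,None,fx=3.3,fy=3.3,interpolation=cv2.INTER_CUBIC))
p=telemetry.current_ee_pos(); print(p, head())
for d in (-.082,.018): print(pix('wrist',p+[0,0,d]))
E
```

```text
[0.3603 0.2693 0.2702] [[ 0.0015  1.      0.0003]
 [ 1.     -0.0015  0.    ]
 [ 0.      0.0003 -1.    ]]
(np.float64(323.9108025901702), np.float64(248.75669347619348))
(np.float64(324.9445535344893), np.float64(311.6979178565067))
```

View pics/z3.png

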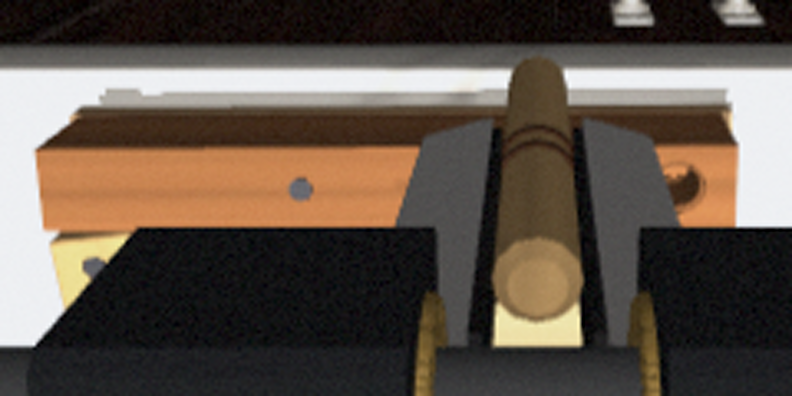

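```bash
python3 - <<'E'
from h import *
np.set_printoptions(precision=4,suppress=True)
for n,u,v in (('hole',367.3,281.7),('nearL',383.6,269.5),('nearR',171.2,270.5),('bolt',160+301/3.3,225+189/3.3)): print(n,ray('wrist',u,v,.052))
E
```

```text
hole [0.4365 0.319  0.052 ]
nearL [0.422  0.3369 0.052 ]
nearR [0.4228 0.0981 0.052 ]
bolt [0.437  0.1874 0.052 ]
```

```bash
python3 - <<'E'
from h import *
np.set_printoptions(precision=4,suppress=True)
Q=q(90)
r.move_l([.4367,.3185,.20],Q,vel=.3)
r.move_l([.4367,.3185,.143],Q,vel=.2)
r.hold(.1)
p=telemetry.current_ee_pos(); print(p)
save('wrist4',vision.snapshot('wrist')); im=cv2.imread('pics/wrist4.png')
cv2.imwrite('pics/z4.png',cv2.resize(im[180:340,220:440],None,fx=3.3,fy=3.3,interpolation=cv2.INTER_CUBIC))
for n in ['socket','post_foot']:
    print(n,[(round(d['score'],2),np.round(d['at'],4)) for d in models.mark_of(n,'wrist')[:2]])
for d in (-.082,.018): print(pix('wrist',p+[0,0,d]))
s=vision.snapshot('scene'); 
u,v=pix('scene',[.4367,.3185,.08]);u=int(u);v=int(v)
cv2.imwrite('pics/zs4.png',cv2.resize(s[v-60:v+40,u-70:u+70,::-1],None,fx=5,fy=5,interpolation=cv2.INTER_CUBIC))
E
```

```text
[0.4375 0.319  0.1454]
socket [(0.72, array([0.4377, 0.3175, 0.0268]))]
post_foot []
(np.float64(323.807377467021), np.float64(248.88262608977092))
(np.float64(325.11975660467755), np.float64(312.73317743460007))
```

View pics/z4.png

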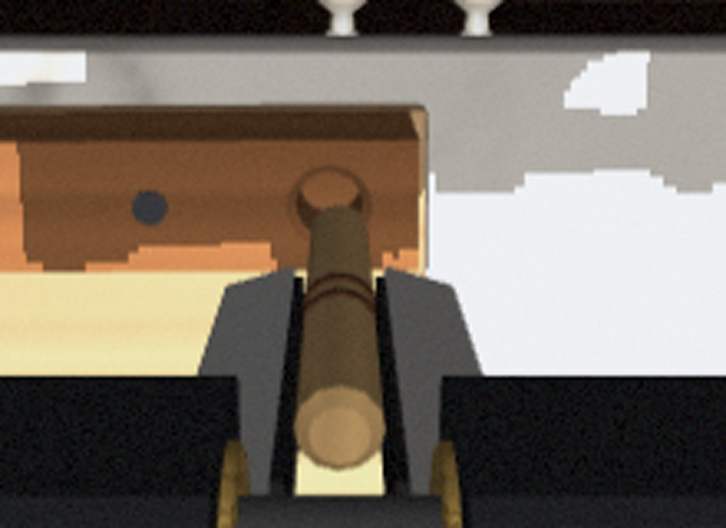

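View pics/zs4.png

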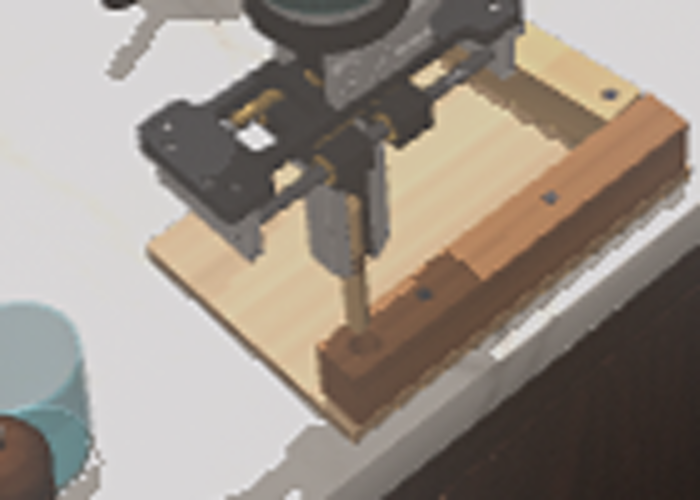

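```bash
python3 - <<'E'
from h import *
np.set_printoptions(precision=4,suppress=True)
print('hole',ray('wrist',320,241.8,.052),'foot',ray('wrist',322.7,250.6,.0634),ray('wrist',322.7,248.9,.0634),telemetry.current_ee_pos())
E
```

```text
hole [0.435  0.3161 0.052 ] foot [0.4385 0.3181 0.0634] [0.4372 0.3181 0.0634] [0.4373 0.3189 0.1443]
```

```bash
python3 - <<'E'
from h import *
np.set_printoptions(precision=4,suppress=True)
Q=q(90)
x,y=.4347,.3167
r.move_l([x,y,.143],Q,vel=.1)
g=r.move_l([x,y,.105],Q,vel=.05,guard=5); p=telemetry.current_ee_pos()
print(g,p,telemetry.current_wrist_force(),telemetry.current_t())
save('wrist5',vision.snapshot('wrist')); im=cv2.imread('pics/wrist5.png')
cv2.imwrite('pics/z5.png',cv2.resize(im[180:340,220:440],None,fx=3.3,fy=3.3,interpolation=cv2.INTER_CUBIC))
E
```

```text
True [0.4348 0.3165 0.1073] [-0.6817  0.7469  3.3426] 12.8917
```

View pics/z5.png

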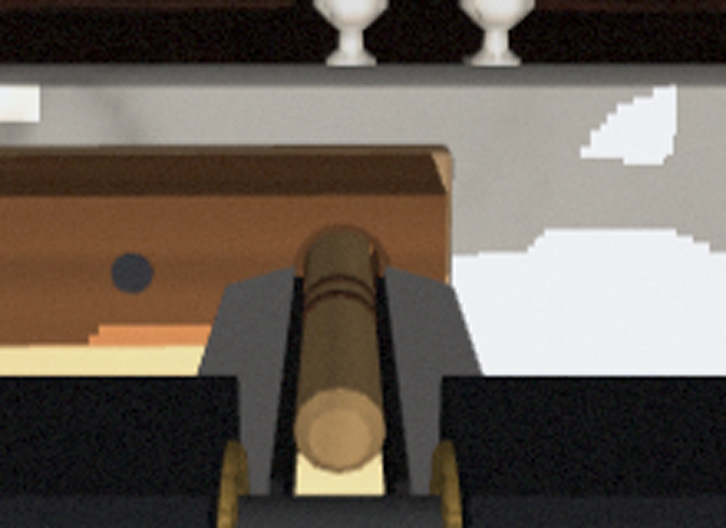

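```bash
python3 - <<'E'
from h import *
np.set_printoptions(precision=4,suppress=True)
x,y,z=telemetry.current_ee_pos()
gripper_to(0.04); r.hold(.3)
r.move_l([x,y,.24],None,vel=.2)
save('wrist6',vision.snapshot('wrist')); 
im=cv2.imread('pics/wrist6.png')
for n in ['post_centre','post_foot','socket','corner']:
    print(n,[(round(d['score'],2),np.round(d['at'],4)) for d in models.mark_of(n,'wrist')[:2]])
r.move_l([.40,.0,.26],q(45),vel=.35)
ty=np.array([np.sin(np.radians(26)),-np.cos(np.radians(26)),0])
gripper_to(.06)
r.move_l(np.array([.482,-.184,.26])+.03*ty,q(26),vel=.35)
r.hold(.1)
im2=vision.snapshot('wrist'); save('wrist7',im2)
import pickle; pickle.dump(vision.get_calibration('wrist'),open('c7.pkl','wb'))
for n in ['square_grip','square_heel','square']:
    print(n,[(round(d['score'],2),np.round(d['at'],4)) for d in models.mark_of(n,'wrist')[:2]])
print(telemetry.current_t())
E
```

```text
post_centre [(0.68, array([0.4339, 0.315 , 0.0821])), (0.4, array([ 0.5322,  0.4598, -0.0039]))]
post_foot [(0.59, array([0.4353, 0.318 , 0.0262]))]
socket [(0.97, array([0.4368, 0.3129, 0.0262])), (0.61, array([0.5081, 0.2165, 0.0054]))]
corner [(0.6, array([0.4495, 0.1271, 0.0203]))]
square_grip [(0.72, array([ 0.4817, -0.1854,  0.0533]))]
square_heel [(0.9, array([ 0.4208, -0.2156,  0.0164])), (0.21, array([ 0.4813, -0.1819,  0.0507]))]
square [(0.66, array([ 0.4805, -0.1863,  0.0015]))]
17.6333
```

View pics/wrist6.png

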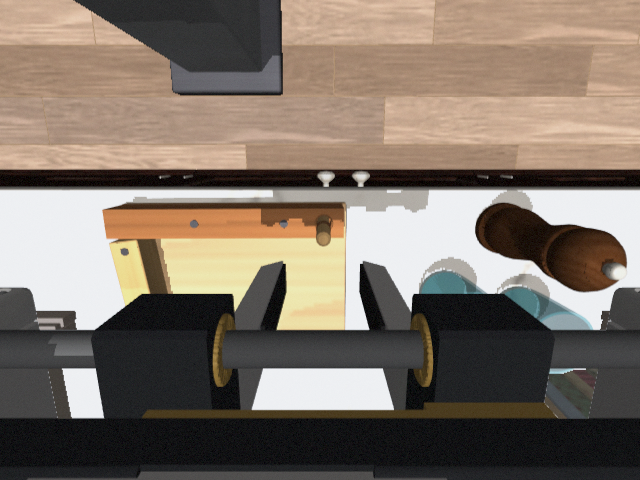

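View pics/wrist7.png

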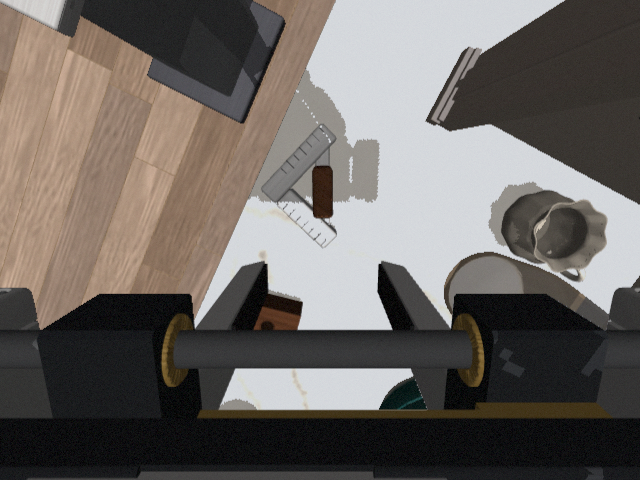

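Wrist6 shows the post upright in the hole, (323,232). Wrist7 shows the square's grip at (323,190), its length vertical in the image, so heading ≈26° is right.

```bash
python3 - <<'E'
from h import *
im=cv2.imread('pics/wrist7.png')
cv2.imwrite('pics/z7.png',cv2.resize(im[110:260,240:360],None,fx=5,fy=4,interpolation=cv2.INTER_CUBIC))
E
```

```text
(no output)
```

View pics/z7.png

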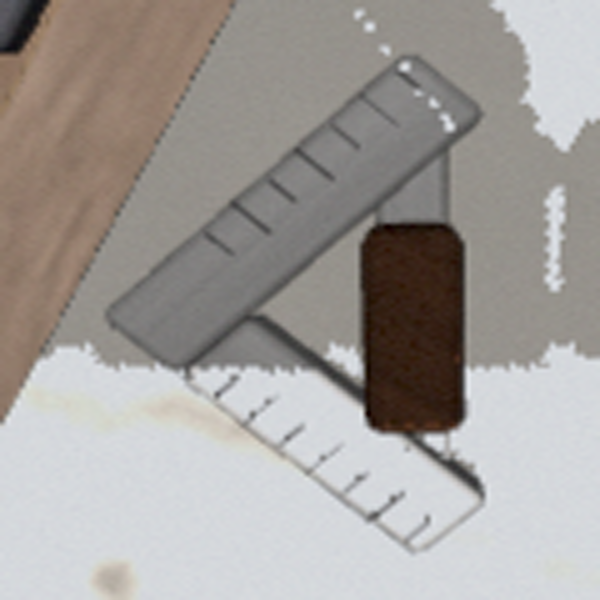

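```bash
python3 - <<'E'
from h import *
np.set_printoptions(precision=4,suppress=True)
import pickle; c=pickle.load(open('c7.pkl','rb'))
f=lambda u,v,z: ray('wrist',240+u/5,110+v/4,z,c)[:2]
H=f(108,315,.026);A=f(410,55,.026);B=f(415,552,.026);G=f(414,329,.078)
g1=f(412,228,.078);g2=f(415,430,.078)
print(H,A,B,G)
d=lambda v:np.degrees(np.arctan2(v[1],v[0]))
print('legs',np.linalg.norm(A-H),np.linalg.norm(B-H),d(H-A),d(H-B),'grip',d(g1-g2),'heelgrip',d(H-G),np.linalg.norm(H-G))
# post check
E
```

```text
[ 0.4221 -0.2146] [ 0.4519 -0.123 ] [ 0.5134 -0.2458] [ 0.4823 -0.1832]
legs 0.0963059669231617 0.09650523314614892 -108.08219802447665 161.15477188769154 grip 116.82028686747313 heelgrip -152.49302183739934 0.06797103262259817
```

```bash
python3 - <<'E'
from h import *
np.set_printoptions(precision=4,suppress=True)
Q=q(26.6)
gx,gy=.482,-.184
gripper_to(.05)
r.move_l([gx,gy,.12],Q,vel=.3)
g=r.move_l([gx,gy,.059],Q,vel=.15,guard=8)
print(g,telemetry.current_ee_pos())
gripper_to(0.0,40); print(telemetry.current_opening(),telemetry.current_ee_pos(),telemetry.current_wrist_force())
r.move_l([gx,gy,.20],Q,vel=.2)
print(telemetry.current_opening(),telemetry.current_wrist_force(),telemetry.current_torque(),telemetry.current_ee_pos())
r.move_l([.42,.0,.20],q(45),vel=.3)
r.move_l([.5075,.1985,.20],q(45.1),vel=.3)
r.hold(.1)
save('wrist8',vision.snapshot('wrist')); print(telemetry.current_ee_pos(),telemetry.current_t())
for n in ['square_grip','square_heel','corner','side_rail_end']:
    print(n,[(round(d['score'],2),np.round(d['at'],4)) for d in models.mark_of(n,'wrist')[:2]])
s=vision.snapshot('scene'); cv2.imwrite('pics/zs8.png',cv2.resize(s[180:400,190:400,::-1],None,fx=2.7,fy=2.7,interpolation=cv2.INTER_CUBIC))
E
```

```text
False [ 0.4834 -0.1849  0.0604]
0.019978281505768428 [ 0.4821 -0.1841  0.0594] [-0.4016 -0.3723  3.3748]
0.019862933939354913 [ 0.6265 -0.1798 -3.0742] [-0.0304 -0.1179  0.0177] [ 0.481  -0.1834  0.1986]
[0.507  0.1967 0.2001] 22.475
square_grip [(0.86, array([0.5064, 0.1959, 0.1931]))]
square_heel [(0.68, array([0.4578, 0.1449, 0.1576]))]
corner [(0.7, array([0.451 , 0.1279, 0.0183])), (0.21, array([0.4346, 0.317 , 0.0315]))]
side_rail_end [(0.37, array([0.4344, 0.3156, 0.0297]))]
```

View pics/wrist8.png

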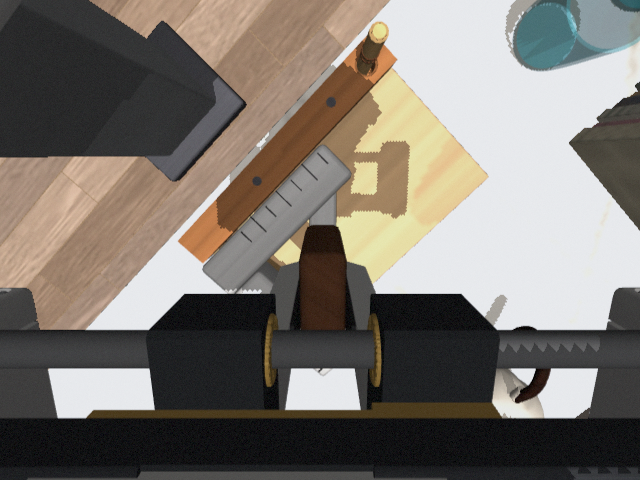

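View pics/zs8.png

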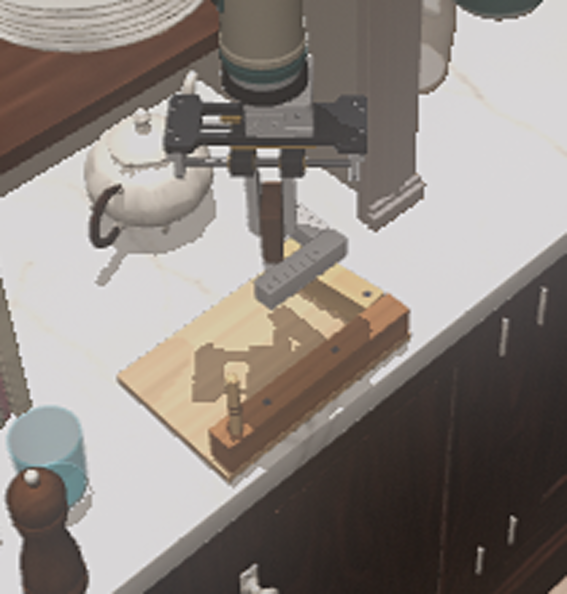

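Square is held level with its leg parallel to the front rail (wrist8, leg from (205,268) to (325,150)), and it is clear of the side rail. Next I lower it.

```bash
python3 - <<'E'
from h import *
np.set_printoptions(precision=4,suppress=True)
def st(s): print(s,telemetry.current_ee_pos(),telemetry.current_wrist_force(),telemetry.current_torque(),telemetry.current_t())
Q=q(45.1)
r.move_l([.5085,.2005,.095],Q,vel=.2); r.hold(.1); st('hover')
g=r.move_l([.5085,.2005,.066],Q,vel=.04,guard=5); st(('down',g))
save('wrist9',vision.snapshot('wrist'))
E
```

```text
hover [0.5099 0.2009 0.0966] [-0.609  -0.0144 -2.9612] [ 0.0308 -0.1437 -0.0291] 23.5
('down', True) [0.5082 0.2004 0.0712] [-0.8494  0.5402  2.162 ] [ 0.0432 -0.2239  0.0186] 24.0833
```

View pics/wrist9.png

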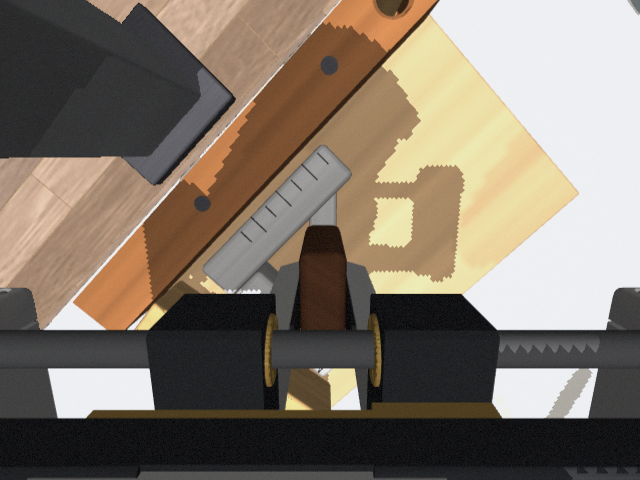

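Square landed at TCP z 0.0712, as expected for flat on the board. Now slide it to the front rail, then along it into the corner.

```bash
python3 - <<'E'
from h import *
np.set_printoptions(precision=4,suppress=True)
def st(s): print(s,telemetry.current_ee_pos(),telemetry.current_wrist_force(),telemetry.current_torque(),telemetry.current_t())
Q=q(45.1)
z=.0715
g=r.move_l([.490,.2005,z],Q,vel=.03,guard=8); st(('x',g)); r.hold(.1); st('')
x=telemetry.current_ee_pos()[0]
g=r.move_l([x-.001,.170,z],Q,vel=.03,guard=12); st(('y',g)); r.hold(.1);st('')
save('wrist10',vision.snapshot('wrist'))
for n in ['square_heel','square_grip','corner']:
    print(n,[(round(d['score'],2),np.round(d['at'],4)) for d in models.mark_of(n,'wrist')[:2]])
for cn in ('scene','side'):
    s=vision.snapshot(cn)
    u,v=map(int,pix(cn,[.47,.2,.04])); cv2.imwrite(f'pics/z{cn}10.png',cv2.resize(s[v-70:v+70,u-90:u+90,::-1],None,fx=4,fy=4,interpolation=cv2.INTER_CUBIC))
E
```

```text
('x', True) [0.5019 0.2006 0.0715] [ 1.1978 -0.0601  1.1039] [-0.0497 -0.2278  0.041 ] 24.5167
 [0.5019 0.2006 0.0713] [0.4005 0.5941 1.6329] [-0.0304 -0.1106  0.0278] 24.6167
('y', True) [0.5025 0.1757 0.0715] [0.1575 2.0207 1.4434] [ 0.1626 -0.0218 -0.0449] 25.4667
 [0.5025 0.1757 0.0715] [-0.8063  0.2697  3.1429] [-0.1833  0.0728 -0.0129] 25.5667
square_heel [(0.58, array([0.4543, 0.1226, 0.0284]))]
square_grip [(0.56, array([0.5034, 0.1745, 0.0638]))]
corner [(0.73, array([0.4481, 0.1245, 0.0185]))]
```

View pics/wrist10.png

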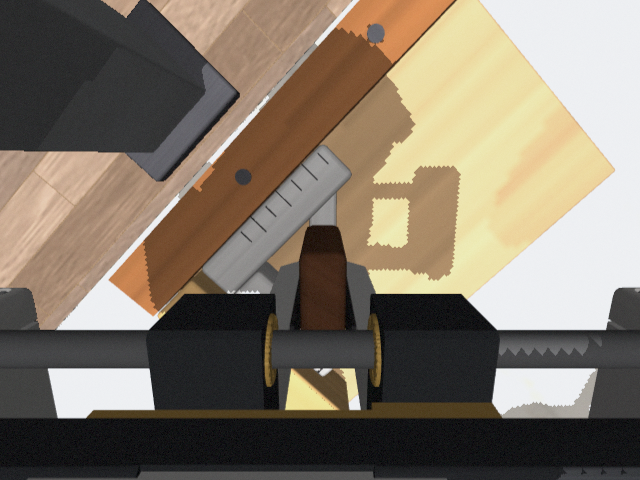

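View pics/zscene10.png

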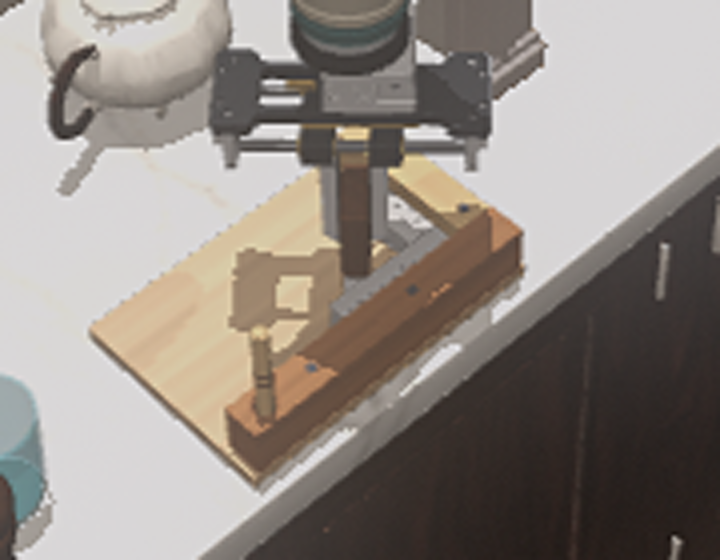

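View pics/zside10.png

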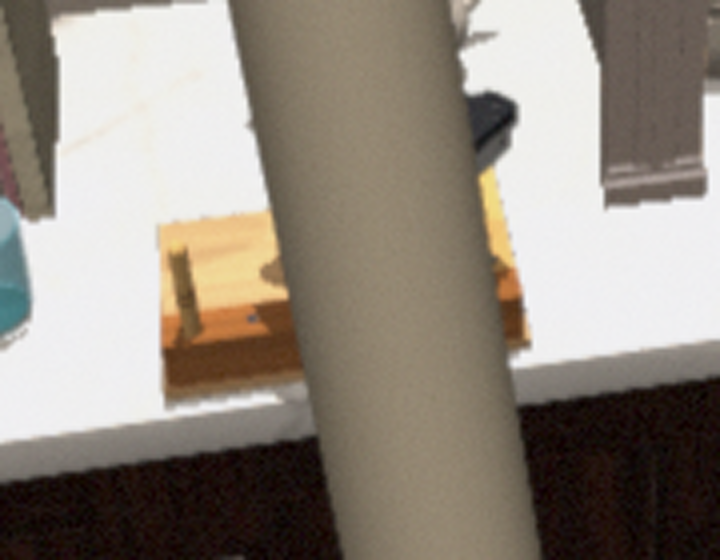

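```bash
python3 - <<'E'
from h import *
np.set_printoptions(precision=4,suppress=True)
Q=q(45.1); z=.0712
def st(s): print(s,telemetry.current_ee_pos(),telemetry.current_wrist_force(),telemetry.current_torque(),telemetry.current_t())
y=.177
for x in (.5005,.499,.4975,.496):
    g=r.move_l([x,y,z],Q,vel=.03,guard=30); r.hold(.15); st((g,x))
    if telemetry.current_wrist_force()[0]>9: break
for y in (.1755,.174,.1725,.171):
    g=r.move_l([x,y,z],Q,vel=.03,guard=30); r.hold(.15); st((g,x,y))
    if telemetry.current_wrist_force()[1]>9: break
E
```

```text
(False, 0.5005) [0.502  0.1767 0.0713] [ 4.1586 -3.1473  0.2465] [-0.5415 -0.8687  0.1392] 26.2667
(False, 0.499) [0.5018 0.1767 0.0715] [ 6.5073 -2.7719 -0.6355] [-0.6625 -1.361   0.1594] 26.6667
(False, 0.4975) [0.5017 0.1767 0.0717] [ 7.6213 -3.0739 -2.6769] [-0.6227 -1.8257  0.1043] 27.0667
(False, 0.496) [0.5016 0.1767 0.0718] [10.6203 -4.0418 -3.7211] [-0.7463 -2.1817  0.1395] 27.4667
(False, 0.496, 0.1755) [0.5016 0.1765 0.0719] [ 9.411   0.0566 -3.7981] [-0.0504 -2.1798  0.2159] 27.8667
(False, 0.496, 0.174) [0.5016 0.1761 0.072 ] [ 8.9722  1.654  -4.2515] [ 0.5524 -2.1438  0.2083] 28.2667
(False, 0.496, 0.1725) [0.5017 0.1758 0.0722] [ 8.8826  5.3513 -4.2542] [ 1.197  -2.0696  0.0674] 28.6667
(False, 0.496, 0.171) [0.5018 0.1755 0.0723] [ 9.6049  9.0304 -3.5545] [ 1.8905 -2.062   0.008 ] 29.0667
```

```bash
python3 - <<'E'
from h import *
np.set_printoptions(precision=4,suppress=True)
Q=q(45.1)
def st(s): print(s,telemetry.current_ee_pos(),telemetry.current_wrist_force(),telemetry.current_torque(),telemetry.current_t())
for z in (.069,.0665):
    r.move_l([.4955,.1705,z],Q,vel=.03,guard=30); r.hold(.15); st(z)
print(head(), telemetry.current_opening())
im=vision.snapshot('wrist'); save('wrist11',im)
cv2.imwrite('pics/zw11.png',cv2.resize(im[130:430,80:440,::-1],None,fx=2.2,fy=2,interpolation=cv2.INTER_CUBIC))
for n in ['square_heel','square_grip','corner','side_rail_end']:
    print(n,[(round(d['score'],2),np.round(d['at'],4)) for d in models.mark_of(n,'wrist')[:2]])
s=vision.snapshot('scene')
for n in ['square_heel','square_grip','corner','side_rail_end']:
    print(n,[(round(d['score'],2),np.round(d['at'],4)) for d in models.mark_of(n,'scene')[:2]])
u,v=map(int,pix('scene',[.50,.16,.04])); cv2.imwrite(f'pics/zs11.png',cv2.resize(s[v-45:v+45,u-50:u+50,::-1],None,fx=7,fy=6,interpolation=cv2.INTER_CUBIC))
F=[.4518,.126]
for p in ([0,0],[.125,0],[.125,.125*.02],[.1,0]): print(p,pix('wrist',[F[0]+p[0],F[1]+p[1],.0515]),pix('scene',[F[0]+p[0],F[1]+p[1],.0515]),(u,v))
E
```

```text
0.069 [0.5019 0.1754 0.072 ] [ 6.6136 10.472   8.0219] [ 1.5337 -1.1913 -0.0933] 29.4667
0.0665 [0.5025 0.1753 0.0714] [ 6.212   9.9534 20.6968] [ 1.0643 -0.4459 -0.0876] 29.8667
[[ 0.7078  0.7062  0.0155]
 [ 0.7062 -0.708   0.0096]
 [ 0.0177  0.0042 -0.9998]] 0.019772538754445793
square_heel [(0.65, array([0.4549, 0.1261, 0.0269])), (0.29, array([0.45  , 0.1257, 0.02  ]))]
square_grip [(0.73, array([0.5022, 0.1733, 0.0658]))]
corner [(0.71, array([0.4504, 0.1258, 0.0172]))]
side_rail_end [(0.57, array([0.575 , 0.1245, 0.0342]))]
square_heel [(0.72, array([0.4518, 0.1278, 0.0268]))]
square_grip [(0.58, array([0.501 , 0.179 , 0.0598])), (0.35, array([0.4377, 0.3171, 0.0282]))]
corner [(0.73, array([0.4542, 0.1265, 0.0214])), (0.49, array([0.4494, 0.5176, 0.0017]))]
side_rail_end [(0.79, array([0.578 , 0.1271, 0.0338]))]
[0, 0] (np.float64(187.39444951192056), np.float64(278.0818239162763)) (np.float64(325.5625078628496), np.float64(293.4961623278389)) (304, 293)
[0.125, 0] (np.float64(352.65368856997486), np.float64(419.1594255809316)) (np.float64(294.31213161061413), np.float64(269.42839585678075)) (304, 293)
[0.125, 0.0025] (np.float64(355.72287797188136), np.float64(416.5500607148406)) (np.float64(293.65948455929407), np.float64(269.8818349760617)) (304, 293)
[0.1, 0] (np.float64(322.5091212368535), np.float64(393.42577651649697)) (np.float64(300.3509188400053), np.float64(274.0792237262531)) (304, 293)
```

View pics/zw11.png

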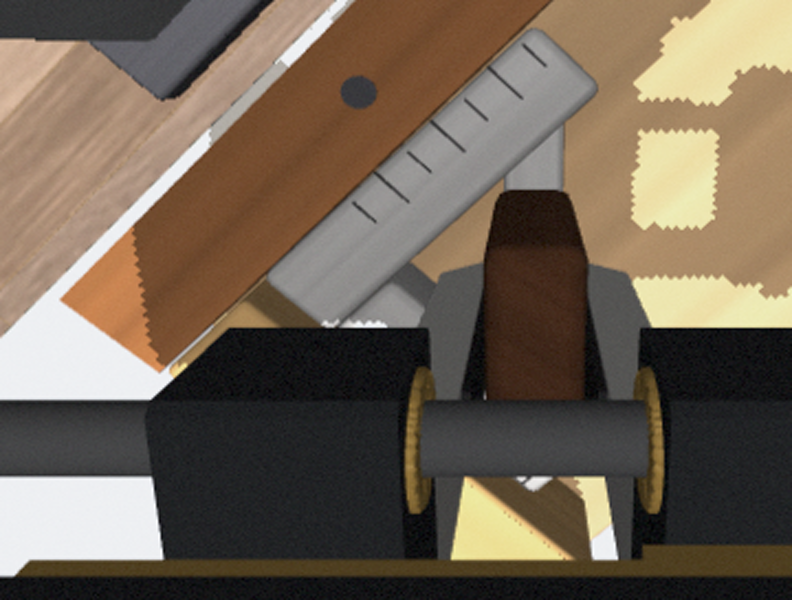

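View pics/zs11.png

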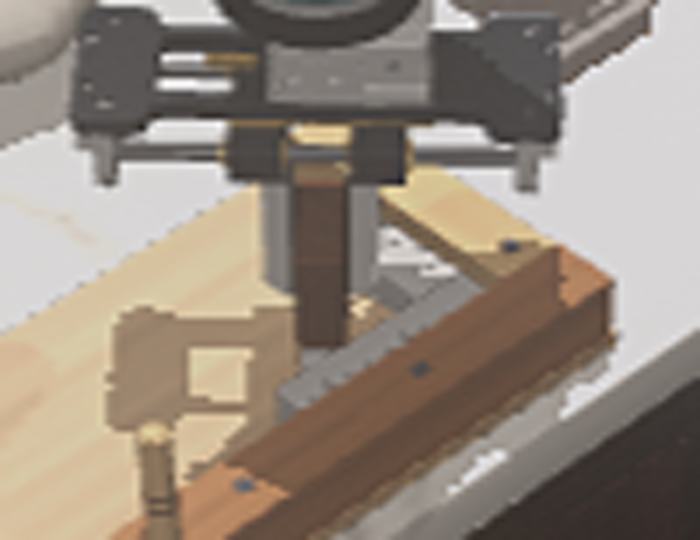

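```bash
python3 - <<'E'
from h import *
np.set_printoptions(precision=4,suppress=True)
im=cv2.imread('pics/wrist11.png')
a=cv2.resize(im[250:300,150:240],None,fx=8,fy=6,interpolation=cv2.INTER_CUBIC); b=cv2.resize(im[355:415,275:365],None,fx=8,fy=4.5,interpolation=cv2.INTER_CUBIC)
cv2.imwrite('pics/zz11.png',np.vstack([a,b]))
print('heel top',ray('wrist',202.7,271.5,.038))
for u,v in ((291,370),(339,407.5)): print('side',ray('wrist',u,v,.0515))
print(pix('wrist',[.4518,.1255,.038]),telemetry.current_ee_pos())
E
```

```text
heel top [0.4552 0.1278 0.038 ]
side [0.5283 0.1244 0.0515]
side [0.5653 0.126  0.0515]
(np.float64(195.46888615476433), np.float64(270.2393109856623)) [0.5025 0.1753 0.0715]
```

View pics/zz11.png

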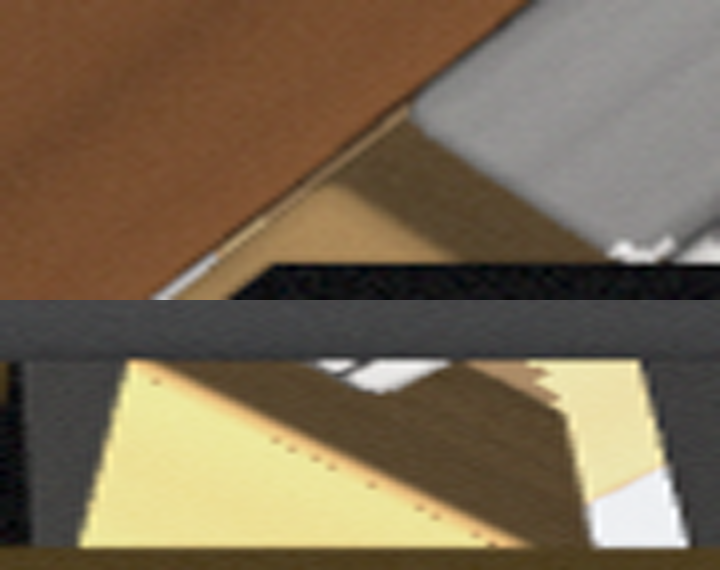

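```bash
python3 - <<'E'
from h import *
np.set_printoptions(precision=4,suppress=True)
for n,u,v,z in (('railcorner',191.25,280.8,.0515),('side1',293.75,370.6,.0515),('side2',341.25,409.4,.0515),('heel',201.5,268.3,.038)): print(n,ray('wrist',u,v,z))
Q=q(45.1)
def st(s): print(s,telemetry.current_ee_pos(),telemetry.current_wrist_force(),telemetry.current_torque(),telemetry.current_t())
for x,y,z in ((.4955,.1705,.0705),(.4935,.1695,.070),(.4915,.1675,.070),(.490,.166,.0695)):
    r.move_l([x,y,z],Q,vel=.03,guard=30); r.hold(.15); st(z)
print(head()[:,2])
im=vision.snapshot('wrist'); save('wrist12',im); im=im[:,:,::-1]
a=cv2.resize(im[240:300,150:240],None,fx=8,fy=5,interpolation=cv2.INTER_CUBIC); b=cv2.resize(im[355:415,275:365],None,fx=8,fy=4.5,interpolation=cv2.INTER_CUBIC)
cv2.imwrite('pics/zz12.png',np.vstack([a,b]))
E
```

```text
railcorner [0.4542 0.1262 0.0515]
side1 [0.5297 0.1252 0.0515]
side2 [0.5672 0.126  0.0515]
heel [0.4535 0.1287 0.038 ]
0.0705 [0.502  0.1753 0.073 ] [8.3348 9.3005 4.5715] [ 1.6312 -1.5798 -0.008 ] 30.8
0.07 [0.5018 0.1752 0.0731] [10.2509 10.8685  5.0075] [ 2.1046 -1.8844 -0.0131] 31.2
0.07 [0.5017 0.1749 0.0735] [12.2482 16.0672  2.5867] [ 3.0727 -2.4763 -0.0988] 31.6
0.0695 [0.5017 0.1746 0.0736] [13.092  17.9452  4.7047] [ 3.693  -2.694  -0.1154] 32.0
[ 0.0251  0.0176 -0.9995]
```

View pics/zz12.png

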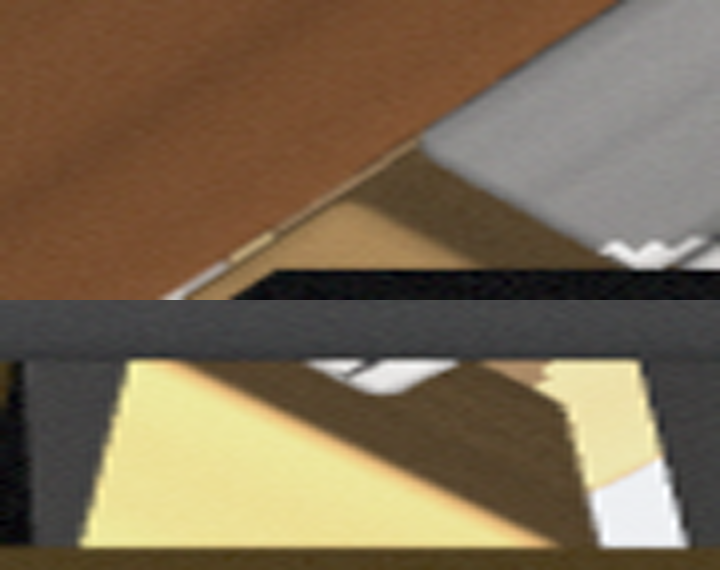

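```bash
python3 - <<'E'
from h import *
np.set_printoptions(precision=4,suppress=True)
Q=q(45.1)
def st(s): print(s,telemetry.current_ee_pos(),telemetry.current_wrist_force(),telemetry.current_torque(),telemetry.current_t())
for x,y,z in ((.494,.169,.069),(.4945,.170,.0685)):
    r.move_l([x,y,z],Q,vel=.03,guard=30); r.hold(.3); st(z)
M=head(); print(M[:,2],np.degrees(np.arctan2(M[1,0],M[0,0])),telemetry.current_opening())
im=vision.snapshot('wrist'); save('wrist13',im); im=im[:,:,::-1]
cv2.imwrite('pics/z13.png',cv2.resize(im[130:290,180:360],None,fx=4.4,fy=3.7,interpolation=cv2.INTER_CUBIC))
for n in ['square_heel','corner','side_rail_end','square_grip']:
    print(n,[(round(d['score'],2),np.round(d['at'],4)) for d in models.mark_of(n,'wrist')[:2]])
s=vision.snapshot('scene')
for n in ['square_heel','corner','side_rail_end','post_foot','post_centre']:
    print(n,[(round(d['score'],2),np.round(d['at'],4)) for d in models.mark_of(n,'scene')[:2]])
E
```

```text
0.069 [0.5019 0.175  0.0723] [ 8.6241 12.7185  6.9596] [ 2.2426 -1.6719 -0.16  ] 32.6667
0.0685 [0.502  0.1752 0.0722] [ 7.8706 10.4456 10.2503] [ 1.6565 -1.3093 -0.1636] 33.2167
[ 0.0163  0.0105 -0.9998] 44.8918235391029 0.0197828252453352
square_heel [(0.92, array([0.454 , 0.1266, 0.029 ]))]
corner [(0.88, array([0.4489, 0.1246, 0.0212]))]
side_rail_end [(0.58, array([0.5731, 0.1237, 0.0358]))]
square_grip [(0.97, array([0.5032, 0.1747, 0.0652]))]
square_heel [(0.84, array([0.451 , 0.1286, 0.0272])), (0.69, array([0.4331, 0.3186, 0.0297]))]
corner [(0.56, array([0.4534, 0.1255, 0.0202])), (0.47, array([0.4359, 0.3174, 0.0338]))]
side_rail_end [(0.6, array([0.5767, 0.128 , 0.0361])), (0.49, array([0.5024, 0.1787, 0.0659]))]
post_foot [(0.61, array([0.4337, 0.3176, 0.0293]))]
post_centre [(0.48, array([0.4371, 0.3169, 0.0772]))]
```

View pics/z13.png

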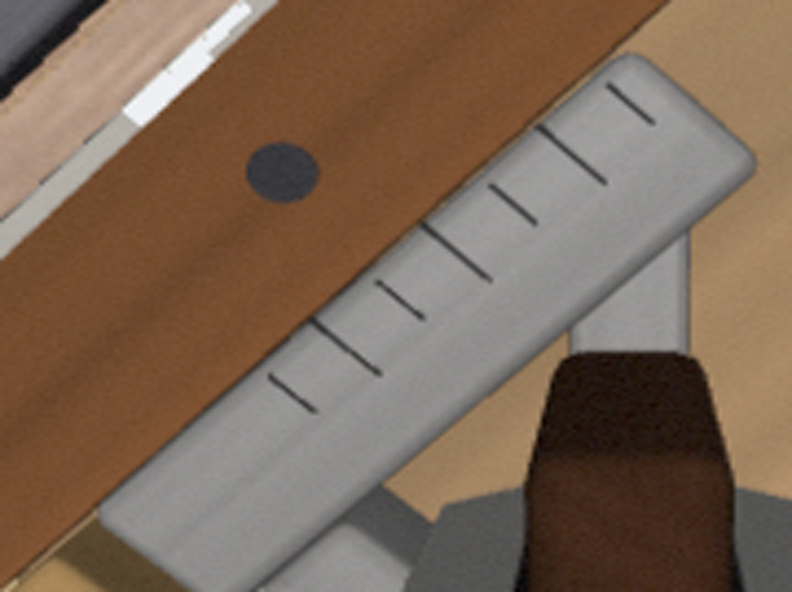

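```bash
python3 - <<'E'
from h import *
np.set_printoptions(precision=4,suppress=True)
r.hold(1.0)
print(telemetry.current_ee_pos(),telemetry.current_wrist_force(),telemetry.current_opening(),telemetry.current_t())
r.sign_off()
E
```

```text
[0.502  0.1752 0.0722] [ 7.8836 10.3485  9.9543] 0.019924360320379673 34.7667
the job is handed in; nothing more can be done
```

I finished the job and handed it in at about 34.8 s. The post is in the front rail's hole and released. The square is in the corner, still gripped and pressed against both rails. No verdict was reported.

- **Post:** lowering stopped at about the height expected for the hole's bottom, and I let go there. Afterwards the camera pictures show it upright. The networks put its foot at (0.434, 0.318, 0.029), about 2 mm above the socket height.
- **Square:** gripped at 40 N, with an opening of 19.9 mm on the 20 mm grip. After a 1 s hold the wrist still read about 8 N towards the front rail, 10 N towards the side rail and 10 N down. I did not measure the contact force on each rail separately.
- **Alignment:** the leg looks parallel to the front rail in the wrist picture. The gripper is tilted about 0.02 rad.
- **Side rail:** the networks and my own edge measurements put it at roughly 0 rad, within about 0.02 rad.
- **Heel position, where checks disagreed:** my pixel estimate puts the heel about 1 mm from the corner. The scene camera's network marks put it about 4 mm off and the wrist camera's about 5 mm. The networks are only good to about 4 mm, and the pushing force rose firmly against both rails, so I took it as fully home.

I did not touch the crockery or other things, though I did not re-measure their positions at the end.

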